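# Dial the code of a specimen drop box and open its cover

### The arm

A 6-joint arm with a two-finger parallel gripper is mounted at the origin on the work surface. World frame = base frame: x ahead of the robot, y to its left, z up, the work surface at z = 0. Lengths are in m, angles in rad, forces in N, time in s.
With the tool pointing down it reaches from about 0.375 to 0.925 m from the base axis. Payload 5.7 kg.
Tool frame: the origin (TCP) lies between the finger pads; the fingertips stand 19 mm ahead of it and the grasp point (between the pads) is the TCP (r.tips_ahead is the distance from the TCP to the fingertips, in m); z points along the fingers, y is the line along which they close (so a half turn about z gives the same grasp; the last joint's range is limited). The gripper opens to 88 mm and grips with 3 to 60 N. Pads are 20 mm wide; open, the fingers measure 115 mm over their backs; the gripper's body (75 mm by 178 mm) begins 61 mm behind the grasp point.
Start: joints at [-1.216, 0.359, 1.51, -0, 1.272, -0.115], TCP at [0.272, -0.535, 0.242] pointing down, gripper open.
Joint ranges: [-2.97, 2.97], [-1.01, 2.36], [0.21, 2.38], [-0.96, 4.11], [0.2, 2.71], [-2.98, 2.98]. Speed limits (rad/s): [2.39, 2.39, 3.14, 3.14, 3.14, 3.14].

### API

Orientations are given as a unit quaternion [x, y, z, w].
In Python, from cell import r gives the robot as it stands.
- The arm moves only by the tool carry_out, never from a script. Its argument "motion" is a list of rows, each a list of 7 numbers: the finger opening in cm, from 0 to 8.78, then the shift along the tool's x, y, z in cm, then the turn, a rotation vector about the tool's x, y, z in rad. In form: [[claw, dx, dy, dz, ax, ay, az], ...]. A call has 1 to 12 rows; each row is the pose to reach, as a shift and turn from the pose commanded when the call began, along the tool's axes at that moment; what a row does not reach only later rows make up. A row lasts 1/10 s, in which the tool goes at most 50 mm and 8.59 degrees, less where a joint would pass 70% of its speed; a pose out of reach is approached as far as the arm can. A call with a gripper value outside its range is refused whole. The fingers move at their own pace and stop on an object; "grip_force" is the grip in N (left out, the last holds). Time passes only in rows, so rows that repeat a pose let the fingers close. It gives the time, the measured TCP pose, the force, the opening and the grip force at its end, in the units of the state.
- r.sense(): the state, without advancing time (a new reading comes with each control period).
- r.grab_frame(name): name is "scene" or "top" or "wrist"; returns the picture (400x640x3 uint8, red, green, blue); there is no depth.
- r.calibration(name): a dict with "fov_y" (degrees; the focal length in pixels is half the picture's height over the tangent of half this angle, whatever the lens; pixels are square), "cx", "cy" (the principal point, pixels), "k1" (the pictures are not rectified: a ray, as slopes to the right and down, at radius r is drawn at 1 + k1 r^2 times it, then the intrinsics apply), "pose" (4x4, takes a point from camera to world coordinates); the wrist camera has in their place "tool_from_camera" (4x4, takes a point from camera to tool coordinates, whose origin is the TCP and whose axes are the flange's). Camera axes: x right, y up, looking along -z (the intrinsics and any distortion apply to the point x, -y, -z); pixel columns grow to the right and rows downward; lengths in m; the calibration is good to about 2 mm. A picture is of the moment at which its call begins: read the wrist's pose just before it. calibration takes no time and is no camera call.
- r.hand_in(): hands the job in; it is judged then, once.
The state is a dict: "t": time; "joint_positions": joint angles; "qd": joint speeds; "joint_efforts": joint torques, N m; "ee_pos": TCP position; "eef_rot": TCP orientation; "wrist_force": force on the tool from outside, world axes, zero at the start; "moment": the same for the moment, N m; "opening": finger opening in m; "grasp_force": force on a finger pad.
Only numpy, scipy, OpenCV 4.12 (cv2) and the standard library are available. Lean on these libraries where they do the work, as an engineer would, in place of code of your own. Each camera call takes 0.05 s, during which the arm holds its last target. There are 200 camera calls.

### The job

Roll the three code wheels of the specimen drop box to 4-2-5 (the number of pips on the face that points squarely up; left, middle and right wheel as the robot sees them), and only then slide the cover by its fin fully open, to the robot's left. Leave the wheels on the code and do not disturb the bottle, the tape roll or the marker pen.

Things in the scene. Friction and masses are not known exactly. Their poses are not given: they have to be found in the camera images.
- dropbox: Grey specimen drop box, fixed, 270 (x) x 300 (y) x 85 mm high. Origin: centre of its underside; x points away from the robot, y to the robot's left. The front part (x from -135 to -15 mm) is the wheel bay, cheeks beside the wheels 78 mm high; the rear part is the compartment with the sliding cover (guide rails to 95 mm high).
- wheel_left (a joint): White code wheel, 32 mm wide: drum radius 33 mm with six ribs (8 mm thick, 32 mm long) out to radius 48 mm, every 60 degrees; between them six curved faces with 1 to 6 black pips. When a face is squarely up, its two neighbouring ribs lean 30 degrees to the box's -x and +x. Left wheel (+y): its code is four pips, 3.142 rad. Values: see wheel_middle.
- wheel_middle (a joint): Middle wheel, same shape; code two pips, 1.047. For all three wheels: 0 = one-pip face squarely up, 1.047 two, 2.094 three, 3.142 four, 4.189 five, 5.236 six pips; the value grows as the wheel's top rolls away from the robot (box's +x). Stops at -0.35 and 5.59.
- wheel_right (a joint): Right wheel (-y), same shape; code five pips, 4.189. For all three: axle level along the box's y, turns with 0.08 N m (about 2 N at a rib), stays where it is left, no clicks. A fingertip lowered between two ribs, clear of the drum, can push a rib along.
- axle_left (a point): Centre of the left wheel, on its axle: 75 mm in front of the box's origin, 58 mm left of it, 58 mm above the counter. The ribs reach 48 mm above this point at most. The wheels are 58 mm apart, with gaps of 26 mm between them.
- axle_middle (a point): Centre of the middle wheel, on its axle.
- axle_right (a point): Centre of the right wheel, on its axle (58 mm to the right of the box's origin).
- cover (a joint): Steel cover plate, 128 x 150 x 8 mm, that slides along the box's y on top of the rear part: 0 = shut, over the opening on the right; 0.14 (m) = fully open, moved 140 mm to the robot's left, end stop. Slides with about 2 N and stays where it is left.
- cover_fin (a point): Point on the cover's black upright fin (60 mm along the box's x, 14 mm thick along y, 40 mm tall): on its middle line, 25 mm above the plate's top and 15 mm below the fin's top, 119 mm above the counter. Moves with the cover.
- reagent_bottle: Bystander: white bottle, 60 mm diameter, 140 mm tall, loose, left of the box. Origin: centre of its underside.
- tape_roll: Bystander: roll of tape lying flat, 100 mm diameter, 25 mm high, loose, right of the box. Origin: centre of its underside.
- marker: Bystander: black marker pen lying down, 140 mm long, loose, in front of the box. Origin: underside of its middle; lies along its x.

How it is judged:
By the outcome, as a careful person would: the job done as asked, in the order asked, and still so for the second after the job is handed in, with the robot touching nothing.
It also fails if it takes over 64 s, if anything falls off the work surface, if the arm or the gripper's body presses on something with over 40 N, if the wrist force passes 120 N, or if a joint passes its speed limit or range.

## Working session

There is one attempt and no reset: what is moved stays moved. The work goes in short steps, Python scripts to look and compute and a tool call to move; the robot and the scene stay as the last step left them, time stands still between calls to the robot, and variables do not carry over. Pictures are saved under pics/ and viewed, at most 10 in all, crops included, and the job is handed in when it is done.

Besides the shell and the picture viewer there is one more tool, called after "Call:" as name(argument=value, ...) on one line, values as JSON. carry_out: Moves the arm, as the interface text tells. Its arguments: {"type":"object","properties":{"motion":{"type":"array"},"grip_force":{"type":"number"}},"required":["motion"]}

```bash
mkdir -p pics; ls; python3 - <<'E'
from cell import r
import cv2,numpy as np
s=r.sense();print(s['t'],s['ee_pos'],s['eef_rot'],s['opening'])
for n in("scene","top"):
    c=r.calibration(n);print(n,{k:(np.round(v,4).tolist()) for k,v in c.items()})
    cv2.imwrite(f"pics/{n}0.png",r.grab_frame(n)[...,::-1])
print(r.calibration("wrist"))
E
```

```text
pics
0.0 [ 0.27140984 -0.53438571  0.24083089] [ 9.72536529e-01  2.32748561e-01 -9.98336913e-05 -8.92621308e-04] 0.08797507346617842
scene {'fov_y': 44.2049, 'cx': 318.1676, 'cy': 197.9347, 'k1': 0.0156, 'pose': [[-0.7281, -0.399, 0.5574, 1.2126], [0.6855, -0.4321, 0.586, 0.747], [0.007, 0.8087, 0.5882, 0.8465], [0.0, 0.0, 0.0, 1.0]]}
top {'fov_y': 53.5763, 'cx': 324.3295, 'cy': 205.3058, 'k1': -0.0163, 'pose': [[-0.012, 0.9925, -0.1221, 0.4223], [-0.9999, -0.0133, -0.0095, 0.0052], [-0.011, 0.1219, 0.9925, 0.9489], [0.0, 0.0, 0.0, 1.0]]}
{'fov_y': 65.99121795628112, 'cx': 320.21910560599804, 'cy': 190.222278859898, 'k1': -0.04664191493391221, 'tool_from_camera': array([[-5.12439413e-04,  9.59410181e-01,  2.82013904e-01,
         7.65771558e-02],
       [ 9.99999806e-01,  3.92103382e-04,  4.83136950e-04,
         1.12197816e-03],
       [ 3.52947903e-04,  2.82014097e-01, -9.59410196e-01,
        -1.44513789e-01],
       [ 0.00000000e+00,  0.00000000e+00,  0.00000000e+00,
         1.00000000e+00]])}
```

View pics/top0.png

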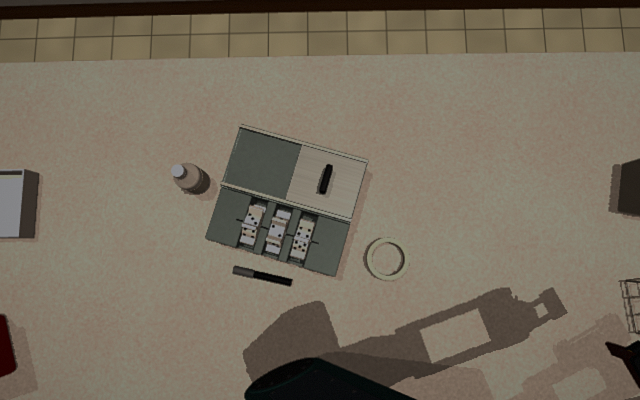

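View pics/scene0.png

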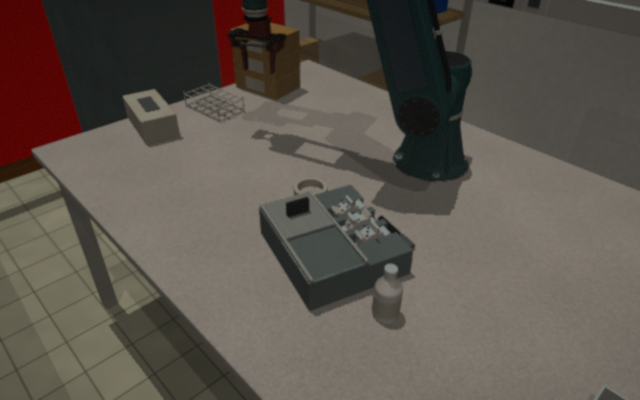

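The top view shows the box turned about -15°, with roof corners near (241,125), (368,160), (337,276) and (206,239), the fin at (325,179), and wheels at (253,222), (278,230) and (302,240). The scene view shows the fin at (297,206) and box corners at (310,283), (412,240) and (262,205).

```bash
cat > h.py <<'E'
from cell import r
import cv2,numpy as np
from scipy.spatial.transform import Rotation as R
def cam(n,s=None):
    c=r.calibration(n); f=200/np.tan(np.radians(c['fov_y']/2))
    if n=='wrist':
        T=np.eye(4);T[:3,:3]=R.from_quat(s['eef_rot']).as_matrix();T[:3,3]=s['ee_pos'];P=T@c['tool_from_camera']
    else:P=c['pose']
    return dict(K=np.array([[f,0,c['cx']],[0,f,c['cy']],[0,0,1.]]),D=np.array([c['k1'],0,0,0.]),P=np.array(P))
def ray(c,px):
    u=cv2.undistortPoints(np.array([[px]],float),c['K'],c['D'])[0,0]
    return c['P'][:3,3],c['P'][:3,:3]@np.array([u[0],-u[1],-1])
def onz(c,px,z):
    o,d=ray(c,px);return o+d*(z-o[2])/d[2]
def tri(c1,p1,c2,p2):
    o1,d1=ray(c1,p1);o2,d2=ray(c2,p2)
    t=np.linalg.lstsq(np.c_[d1,-d2],o2-o1,rcond=None)[0]
    a,b=o1+t[0]*d1,o2+t[1]*d2
    return (a+b)/2,np.linalg.norm(a-b)
def proj(c,X):
    Y=c['P'][:3,:3].T@(np.atleast_2d(X)-c['P'][:3,3]).T*np.array([[1],[-1],[-1]])
    return cv2.projectPoints(Y.T.copy(),np.zeros(3),np.zeros(3),c['K'],c['D'])[0][:,0]
E
python3 - <<'E'
from h import *
np.set_printoptions(precision=4,suppress=True)
t,s=cam('top'),cam('scene')
print(tri(t,(241,125),s,(310,283)),tri(t,(206,239),s,(412,240)),tri(t,(368,160),s,(262,205)))
for p in [(241,125),(368,160)]:print(onz(t,p,.095))
for p in[(337,276),(206,239)]:print(onz(t,p,.078))
for p in[(253,222),(278,230),(302,240)]:print(onz(t,p,.1))
print(onz(t,(325,179),.119),onz(t,(263,275),.01))
for n in('top','scene'):
    im=cv2.imread(f'pics/{n}0.png')
    m=(im.max(2)<45).astype(np.uint8)
    k,l,st,ce=cv2.connectedComponentsWithStats(m)
    for i in range(1,k):
        if 30<st[i,4]<2000:print(n,st[i],ce[i])
E
```

```text
(array([0.7141, 0.1999, 0.0847]), np.float64(0.0002005146424365509)) (array([0.4571, 0.2691, 0.0979]), np.float64(0.0003910196558680017)) (array([ 0.6251, -0.0823,  0.092 ]), np.float64(0.005534605802220996))
[0.7107 0.1975 0.095 ]
[ 0.6265 -0.084   0.095 ]
[ 0.3746 -0.0121  0.078 ]
[0.4581 0.2751 0.078 ]
[0.4925 0.1674 0.1   ]
[0.4746 0.1134 0.1   ]
[0.4526 0.062  0.1   ]
[0.5807 0.011  0.119 ] [0.3751 0.1599 0.01  ]
top [245 129  30   9  37] [259.4054 132.973 ]
top [ 618  160   22   55 1007] [629.8381 187.998 ]
top [319 164  13  30 209] [325.2153 178.9809]
top [  0 172  21   2  42] [ 10.  172.5]
top [249 195  22  12 117] [258.1111 200.547 ]
top [273 203  22  13 110] [282.8455 208.1364]
top [299 210  20  13 118] [308.9746 215.1441]
top [236 233  10  15  45] [239.5111 242.2889]
top [261 241   6  14  37] [263.8378 248.6486]
top [287 245   9  17  34] [289.7353 255.    ]
top [235 266  57  20 301] [269.0698 276.8306]
top [  0 315  16  62 650] [  5.4231 349.4338]
top [605 341  35  47 699] [628.2632 357.4707]
scene [242   0  25  10 233] [254.4549   4.3305]
scene [488   0  27   8 148] [502.8649   2.5405]
scene [528   0  13   8  88] [533.8182   3.2727]
scene [ 228   12   59   62 1459] [257.9575  38.7395]
scene [  0 157  41  24 453] [ 17.1898 168.0706]
scene [287 198  22  19 319] [297.4357 206.9875]
scene [386 222  14  12  62] [391.2581 228.0161]
scene [387 254  24  22 180] [401.8167 264.2944]
scene [191 339  55  61 130] [218.0846 371.3231]
```

Call:
carry_out(motion=[[0, 47, -48.5, -1, 0, 0, 0.76], [0, 47, -48.5, -1, 0, 0, 0.76], [0, 47, -48.5, -1, 0, 0, 0.76], [0, 47, -48.5, -1, 0, 0, 0.76], [0, 47, -48.5, -1, 0, 0, 0.76], [0, 47, -48.5, -1, 0, 0, 0.76], [0, 47, -48.5, -1, 0, 0, 0.76], [0, 47, -48.5, -1, 0, 0, 0.76], [0, 47, -48.5, -1, 0, 0, 0.76], [0, 47, -48.5, -1, 0, 0, 0.76], [0, 47, -48.5, -1, 0, 0, 0.76], [0, 47, -48.5, -1, 0, 0, 0.76]])

```text
t: 1.3
ee_pos: [0.4471, 0.0345, 0.2505]
eef_rot: [0.989, -0.145, 0.0, 0.0]
wrist_force: [0.8, -0.8, -0.2]
opening: 0.0003
grasp_force: 0.0
```

Call:
carry_out(motion=[[0, 0, -4, 0, 0, 0, 0], [0, 0, -8, 0, 0, 0, 0], [0, 0, -8, 0, 0, 0, 0], [0, 0, -8, 0, 0, 0, 0]])

```text
t: 1.7
ee_pos: [0.4696, 0.1096, 0.25]
eef_rot: [0.99, -0.143, -0.001, 0.0]
wrist_force: [-0.1, -0.4, 0.8]
opening: 0.0004
grasp_force: 0.0
```

```bash
python3 - <<'E'
from h import *
s=r.sense();print(s['t'],s['ee_pos'],s['eef_rot'],s['qd'].round(3) if hasattr(s['qd'],'round') else s['qd'])
cv2.imwrite("pics/w1.png",r.grab_frame("wrist")[...,::-1])
import json;json.dump({k:list(map(float,s[k])) for k in('ee_pos','eef_rot')},open('pics/w1.json','w'))
E
```

```text
1.7 [0.46959447 0.10960336 0.25004028] [ 9.89669958e-01 -1.43363127e-01 -5.49281380e-04  2.95714539e-04] [-0.039 -0.014  0.018 -0.007  0.001 -0.002]
```

View pics/w1.png

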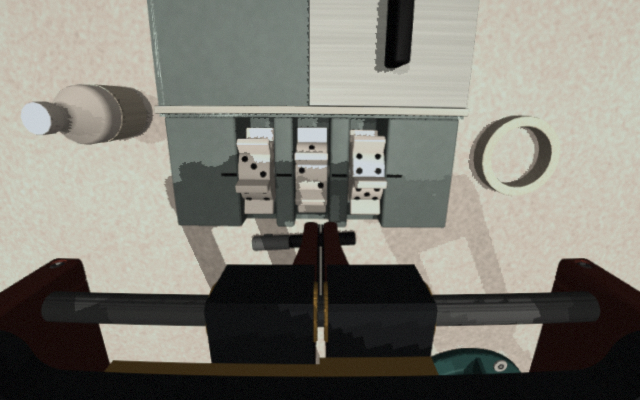

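The wrist view from above has up in the picture as the box's +x. The wheel columns are at x≈255, 312 and 367, the axle line is at row ≈176, and the box's front corners are at (179,227) and (445,227).

```bash
python3 - <<'E'
import cv2
im=cv2.imread('pics/w1.png')[118:222,225:400]
cv2.imwrite('pics/w1c.png',cv2.resize(im,None,fx=4.5,fy=4.5,interpolation=cv2.INTER_CUBIC))
E
```

```text
(no output)
```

View pics/w1c.png

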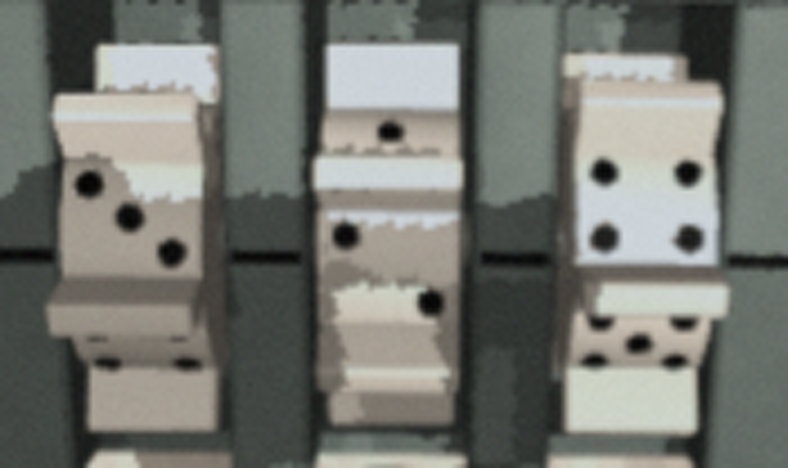

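The crop shows three pips up on the left wheel (face centre at crop (130,217)), two pips leaning towards the robot on the middle wheel (388,269), and four pips up on the right wheel (646,205). In each case the wanted face lies on the robot's side, so all three roll away.

```bash
cat >> h.py <<'E'
def cyl(c,px,ax,ydir,rad):
    o,d=ray(c,px); xd=np.array([ydir[1],-ydir[0],0]); B=np.array([xd,[0,0,1]])
    p,q=B@(o-ax),B@d
    t=min(np.roots([q@q,2*p@q,p@p-rad**2]).real); X=o+t*d
    v=B@(X-ax); return np.degrees(np.arctan2(v[0],v[1])), (X-ax)@ydir
E
python3 - <<'E'
from h import *; import json
np.set_printoptions(precision=4,suppress=True)
s=json.load(open('pics/w1.json'));w=cam('wrist',s);t=cam('top')
C=lambda x,y:(225+x/4.5,118+y/4.5)
a,b=onz(w,(179,227),.078),onz(w,(445,227),.078)
e,f=onz(w,C(0,255),.058),onz(w,C(788,261),.058)
print('front',a,b,np.linalg.norm(a-b)); print('shaft',e,f)
g,h=onz(w,(155,108),.095),onz(w,(463,110),.095);print('rail',g,h,np.linalg.norm(g-h))
for p,q in((a,b),(e,f),(g,h)):print('yaw',np.degrees(np.arctan2(-(p-q)[0],(p-q)[1])))
print('fin tops top/wrist',tri(t,(325,179),w,(399,30)))
# fin: near-end and corners by threshold
im=cv2.imread('pics/w1.png');m=(im.max(2)<45).astype(np.uint8);m[110:]=0
k,l,st,ce=cv2.connectedComponentsWithStats(m)
for i in range(1,k):
    if st[i,4]>200:print(st[i],ce[i])
# frame
yd=(a-b)/np.linalg.norm(a-b);xd=np.array([yd[1],-yd[0],0])
print('shaft ahead of front',(e-a)@xd,(f-a)@xd,'rail ahead',(g-a)@xd,(h-a)@xd)
O=(a+b)/2+.135*xd;O[2]=0;print('origin',O)
for n,yy,px in(('L',.058,C(130,217)),('M',0,C(388,269)),('R',-.058,C(646,205))):
    ax=O-.075*xd+yy*yd+[0,0,.058]
    print(n,ax,'face angle,y',cyl(w,px,ax,yd,.033), 'proj top',proj(t,ax))
E
```

```text
front [0.4579 0.2769 0.078 ] [ 0.3731 -0.0091  0.078 ] 0.29834233253176223
shaft [0.4965 0.2121 0.058 ] [0.4389 0.0233 0.058 ]
rail [0.5823 0.2393 0.095 ] [ 0.4967 -0.0419  0.095 ] 0.2939010131389676
yaw -16.511199654500654
yaw -16.978737130245122
yaw -16.93090641594906
fin tops top/wrist (array([0.5781, 0.0111, 0.1291]), np.float64(0.0013920141337089387))
[ 385    0   29   68 1656] [398.3188  32.3593]
shaft ahead of front 0.05540836819665769 0.053797526931817656 rail ahead 0.12990924255810668 0.12775635904221522
origin [0.545  0.0955 0.    ]
L [0.4896 0.1725 0.058 ] face angle,y (np.float64(20.5762577634871), np.float64(-0.0001224477581752947)) proj top [[254.2569 224.8221]]
M [0.4731 0.1169 0.058 ] face angle,y (np.float64(0.03215206024581719), np.float64(-0.00020683738256249473)) proj top [[278.8277 231.822 ]]
R [0.4566 0.0613 0.058 ] face angle,y (np.float64(25.263186302036548), np.float64(-0.00034118882336473314)) proj top [[303.5548 238.861 ]]
```

```bash
python3 - <<'E'
from h import *; import json
np.set_printoptions(precision=4,suppress=True)
s=json.load(open('pics/w1.json'));w=cam('wrist',s);t=cam('top');sc=cam('scene')
for p,q in(((206,239),(179,227)),((337,276),(445,227)),((220,186),(155,108)),((351,220),(463,110))):print(tri(t,p,w,q))
g=cv2.imread('pics/w1.png',0)
for x in(200,420):print(x,g[98:125,x],g[215:240,x])
O=np.array([.545,.0955,0]);yd=np.array([.2868,.958,0]);xd=np.array([.958,-.2868,0])
P=lambda x,y,z:O+x*xd+y*yd+[0,0,z]
pts=[P(-.135,.15,.078),P(-.135,-.15,.078),P(-.135,.15,0),P(-.135,-.15,0),P(-.015,.15,.095),P(-.015,-.15,.095),P(.135,.15,.095),P(.135,-.15,.095)]
print(proj(w,pts));print(proj(t,pts)); print(proj(sc,pts))
E
python3 - <<'E'
import cv2
a=cv2.imread('pics/top0.png')[115:290,190:385]
cv2.imwrite('pics/topc.png',cv2.resize(a,None,fx=3.4,fy=3.4,interpolation=cv2.INTER_CUBIC))
E
```

```text
(array([0.4584, 0.2747, 0.0809]), np.float64(0.001211801612398073))
(array([ 0.3737, -0.0107,  0.0775]), np.float64(0.0033019579984145332))
(array([0.5808, 0.2486, 0.0743]), np.float64(0.008349276053051923))
(array([ 0.4954, -0.0444,  0.0886]), np.float64(0.0007229406803131166))
200 [117 115 117 117 117 118 120 133 168 192 192 191 192 193 175 134 119 134
 121  83 100 113 115 116 117 115 116] [ 71  70  71  71  66  70  68  67  67  66  79 105 121 120 124 122 126 128
 127 132 129 126 124 122 123]
420 [197 195 194 195 196 196 198 189 151 117 173 199 202 202 202 197 171 111
 106 121  94  97 116 124 129 126 125] [103 103 102 104 102 100 102 101 104 102 101 100 118 157 172 174 170 166
 166 170 176 180 178 180 179]
[[177.9377 226.6304]
 [445.4026 227.3026]
 [202.9816 204.0018]
 [423.2421 204.5296]
 [154.7161 118.1212]
 [466.5756 118.728 ]
 [134.1786 -59.4145]
 [485.8147 -59.3329]]
[[204.7284 238.7391]
 [335.8143 276.9239]
 [214.8195 239.9835]
 [335.2279 275.0244]
 [219.2082 185.7265]
 [351.0761 223.1918]
 [239.7162 122.1363]
 [369.2859 157.8237]]
[[413.5166 248.6118]
 [349.7995 183.2773]
 [409.6372 272.7339]
 [348.5779 205.7983]
 [369.8849 258.8681]
 [310.7962 189.163 ]
 [308.9818 280.479 ]
 [257.8188 203.9909]]
```

View pics/topc.png

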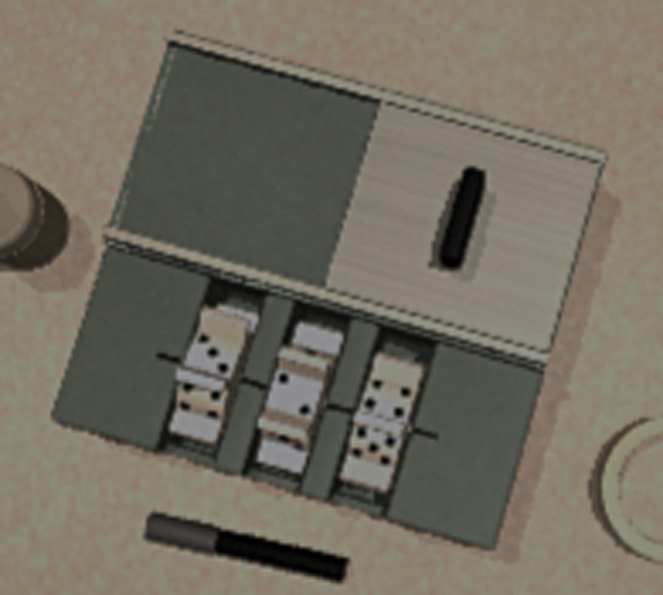

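The enlarged top view confirms that the black axle marks lie on the cheek tops (z≈78 mm), so the shaft reading agrees with the frame once cast at that height. The pips also match the wrist view.

```bash
cat >> h.py <<'E'
def boxframe(w,front,marks,zf=.078):
    a,b=[onz(w,p,zf) for p in front];e,f=[onz(w,p,zf) for p in marks]
    v=(a-b)/np.linalg.norm(a-b)+(e-f)/np.linalg.norm(e-f);yd=v/np.linalg.norm(v);xd=np.array([yd[1],-yd[0],0])
    print('marks ahead of front',((e+f)/2-(a+b)/2)@xd,'yaw',np.degrees(np.arctan2(-yd[0],yd[1])))
    O=(a+b)/2+xd*(((e+f)/2-(a+b)/2)@xd+.135+.06+.075-.075)/2*1.0
    O=(a+b)/2+xd*((.135+((e+f)/2-(a+b)/2)@xd+.075)/2);O[2]=0
    return O,xd,yd
def axle(O,xd,yd,i):return O-.075*xd+(.058,0,-.058)[i]*yd+np.array([0,0,.058])
E
python3 - <<'E'
from h import *; import json
np.set_printoptions(precision=4,suppress=True)
s=json.load(open('pics/w1.json'));w=cam('wrist',s)
C=lambda x,y:(225+x/4.5,118+y/4.5)
O,xd,yd=boxframe(w,[(178.5,226),(445,227.5)],[C(0,255),C(788,261)]);print(O,xd,yd)
for i,n in enumerate('LMR'):
    ax=axle(O,xd,yd,i);print(n,ax)
    pips=[[(89,184),(130,217),(172,253)],[(346,236),(430,302)],[(604,173),(688,173),(604,239),(690,239)]][i]
    print([np.round(cyl(w,C(*p),ax,yd,.033),4).tolist() for p in pips])
    for p in [[(130,108),(125,318)],[(388,174),(390,379)],[(650,95),(660,298)]][i]:print('rib',cyl(w,C(*p),ax,yd,.048))
E
```

```text
marks ahead of front 0.059173579770536465 yaw -16.91924774743732
[0.5446 0.0948 0.    ] [ 0.9567 -0.291   0.    ] [0.291  0.9567 0.    ]
L [0.4898 0.1721 0.058 ]
[[33.3739, 0.0099], [20.0587, 0.0002], [6.0606, -0.0093]]
rib (np.float64(48.469463733750494), np.float64(-0.0012490201270150634))
rib (np.float64(-9.104852431073889), np.float64(-0.0010926819530322118))
M [0.4729 0.1166 0.058 ]
[[13.125, 0.0095], [-13.6501, -0.0095]]
rib (np.float64(29.186512304618994), np.float64(-0.0002162505579455347))
rib (np.float64(-28.556748866396056), np.float64(-0.0006196440985272132))
R [0.456  0.0612 0.058 ]
[[39.582, 0.0092], [39.9047, -0.0099], [12.6552, 0.0095], [12.9133, -0.0099]]
rib (np.float64(54.44363208623983), np.float64(5.1523916436238895e-05))
rib (np.float64(-2.5526758827288076), np.float64(-0.00112110413969396))
```

The measurements show:
- **Middle wheel:** already on two pips to within about 1°, so I will leave it alone.
- **Left wheel:** three-pip face at +20°, so it needs +40°.
- **Right wheel:** four-pip face at +26°, so it needs +34°.

I start with the left wheel.

Call:
carry_out(motion=[[0, -1.4, -3.3, 0, 0, 0, 0.007], [0, -2.75, -6.6, 0, 0, 0, 0.007], [0, -2.75, -6.6, 4, 0, 0, 0.007], [0, -2.75, -6.6, 8, 0, 0, 0.007], [0, -2.75, -6.6, 11, 0, 0, 0.007], [0, -2.75, -6.6, 12.5, 0, 0, 0.007], [0, -2.75, -6.6, 12.5, 0, 0, 0.007], [0, -2.75, -6.6, 12.5, 0, 0, 0.007]])

```text
t: 2.55
ee_pos: [0.4626, 0.179, 0.1258]
eef_rot: [0.989, -0.149, -0.0, 0.0]
wrist_force: [0.7, -0.3, 0.9]
opening: 0.0003
grasp_force: 0.0
```

```bash
cat >> h.py <<'E'
O0=np.array([.5446,.0948,0]);X0=np.array([.9567,-.291,0]);Y0=np.array([.291,.9567,0])
def where(i):
    s=r.sense();d=s['ee_pos']-axle(O0,X0,Y0,i);print('t',s['t'],'TCP rel axle, box axes mm',np.round([d@X0*1e3,d@Y0*1e3,d[2]*1e3],1),'F',np.round(s['wrist_force'],1),'heading',np.degrees(2*np.arctan2(s['eef_rot'][1],s['eef_rot'][0])).round(2))
E
python3 -c "
from h import *
where(0)"
```

```text
t 2.55 TCP rel axle, box axes mm [-27.9  -1.3  67.8] F [ 0.7 -0.3  0.9] heading -17.13
```

Call:
carry_out(motion=[[0, 0, 0, 0.6, 0, 0, 0], [0, 0, 0, 1.2, 0, 0, 0], [0, 0, 0, 1.2, 0, 0, 0], [0, 0.8, 0, 1.2, 0, 0, 0], [0, 1.6, 0, 1.2, 0, 0, 0], [0, 2.2, 0, 1.2, 0, 0, 0], [0, 2.7, 0, 1.2, 0, 0, 0], [0, 3.1, 0, 1.2, 0, 0, 0], [0, 3.1, 0, 1.2, 0, 0, 0], [0, 3.1, 0, 1.2, 0, 0, 0]])

```text
t: 3.55
ee_pos: [0.493, 0.1711, 0.1136]
eef_rot: [0.989, -0.148, 0.001, -0.0]
wrist_force: [-0.7, 0.1, 1.2]
opening: 0.0001
grasp_force: 0.2
```

```bash
python3 -c "
from h import *
where(0);where(2)"
```

```text
t 3.55 TCP rel axle, box axes mm [ 3.4 -0.1 55.6] F [-0.7  0.1  1.2] heading -17.03
t 3.55 TCP rel axle, box axes mm [  3.4 115.9  55.6] F [-0.7  0.1  1.2] heading -17.03
```

Call:
carry_out(motion=[[0, -1.2, 0, 0, 0, 0, 0], [0, -1.2, 0, -2.5, 0, 0, 0], [0, -2.9, 2, -3.5, 0, 0, 0], [0, -2.9, 6, -3.5, 0, 0, 0], [0, -2.9, 10, -3.5, 0, 0, 0], [0, -2.9, 11.6, -3.5, 0, 0, 0], [0, -2.9, 11.6, -3.5, 0, 0, 0], [0, -2.9, 11.6, -2, 0, 0, 0], [0, -2.9, 11.6, -1.2, 0, 0, 0], [0, -2.9, 11.6, -1.2, 0, 0, 0]])

```text
t: 4.55
ee_pos: [0.4297, 0.0694, 0.1246]
eef_rot: [0.989, -0.148, -0.001, 0.0]
wrist_force: [-0.7, 0.2, -0.4]
opening: 0.0006
grasp_force: 0.0
```

```bash
python3 -c "
from h import *
where(2)"
```

```text
t 4.55 TCP rel axle, box axes mm [-27.5   0.3  66.6] F [-0.7  0.2 -0.4] heading -16.99
```

Now push to about +4, then lift and back off to look.

Call:
carry_out(motion=[[0, 0, 0, 0.6, 0, 0, 0], [0, 0, 0, 1.1, 0, 0, 0], [0, 0, 0, 1.1, 0, 0, 0], [0, 0.8, 0, 1.1, 0, 0, 0], [0, 1.6, 0, 1.1, 0, 0, 0], [0, 2.2, 0, 1.1, 0, 0, 0], [0, 2.7, 0, 1.1, 0, 0, 0], [0, 3.1, 0, 1.1, 0, 0, 0], [0, 3.1, 0, 1.1, 0, 0, 0], [0, 3.1, 0, 1.1, 0, 0, 0]])

```text
t: 5.55
ee_pos: [0.461, 0.0594, 0.1147]
eef_rot: [0.989, -0.148, 0.001, -0.0]
wrist_force: [0.2, -0.3, -0.3]
opening: 0.0006
grasp_force: 0.2
```

```bash
python3 -c "
from h import *
where(2)"
```

```text
t 5.55 TCP rel axle, box axes mm [ 5.3 -0.2 56.7] F [ 0.2 -0.3 -0.3] heading -17.03
```

Call:
carry_out(motion=[[0, -1.2, 0, 0, 0, 0, 0], [0, -1.2, 0, -2.5, 0, 0, 0], [0, -1.2, -2, -6, 0, 0, 0], [0, 0, -5.8, -9, 0, 0, 0], [0, 0, -5.8, -11, 0, 0, 0], [0, 0, -5.8, -11, 0, 0, 0], [0, 0, -5.8, -11, 0, 0, 0], [0, 0, -5.8, -11, 0, 0, 0]])

```text
t: 6.35
ee_pos: [0.4754, 0.1146, 0.2231]
eef_rot: [0.989, -0.148, -0.001, 0.0]
wrist_force: [-1.2, -0.1, -0.3]
opening: 0.0006
grasp_force: 0.0
```

```bash
python3 - <<'E'
from h import *
where(1);s=r.sense()
im=r.grab_frame("wrist")[...,::-1]
cv2.imwrite("pics/w2.png",im)
import json;json.dump({k:list(map(float,s[k])) for k in('ee_pos','eef_rot')},open('pics/w2.json','w'))
w=cam('wrist',s)
print(proj(w,[axle(O0,X0,Y0,i)+[0,0,.04] for i in range(3)]).round())
print(proj(w,[O0-.135*X0+.15*Y0+[0,0,.078],O0-.135*X0-.15*Y0+[0,0,.078]]).round())
cx,cy=proj(w,axle(O0,X0,Y0,1)+[0,0,.04])[0].round().astype(int);x0,y0=cx-95,cy-55;print(x0,y0)
cv2.imwrite('pics/w2c.png',cv2.resize(np.ascontiguousarray(im[y0:y0+125,x0:x0+190]),None,fx=4.2,fy=4.2,interpolation=cv2.INTER_CUBIC))
E
```

```text
t 6.35 TCP rel axle, box axes mm [  3.   -1.1 165.1] F [-1.2 -0.1 -0.3] heading -17.05
[[254. 191.]
 [317. 191.]
 [381. 191.]]
[[174. 241.]
 [462. 240.]]
222 136
```

View pics/w2c.png

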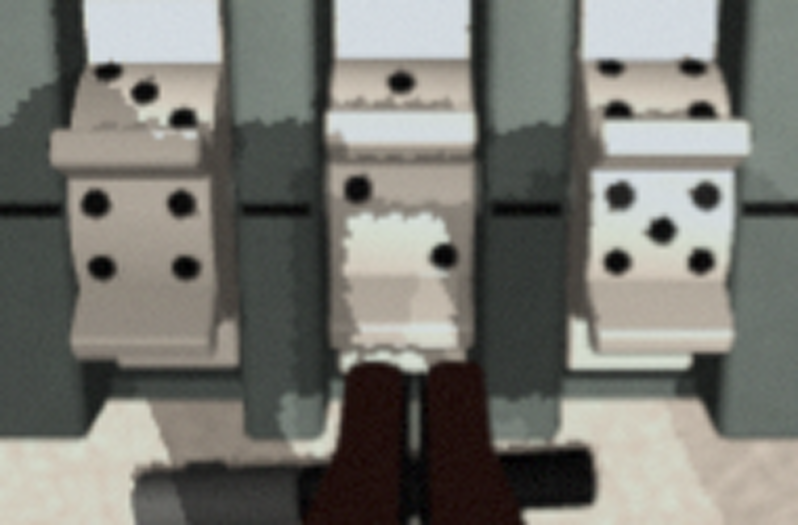

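The crop shows 4, 2 and 5 up. The left face centre is at row ≈235, which lags the middle's ≈222, and the right is at ≈229. The axle marks are at row 209.

```bash
cat >> h.py <<'E'
def faces(im,w,O,xd,yd):
    "pip blobs on each wheel -> (angle deg, y mm)"
    g=cv2.resize(im,None,fx=4,fy=4,interpolation=cv2.INTER_CUBIC).max(2);out=[]
    k,l,st,ce=cv2.connectedComponentsWithStats((g<75).astype(np.uint8))
    for i in range(3):
        ax=axle(O,xd,yd,i);c=proj(w,ax+[0,0,.035])[0];L=[]
        for j in range(1,k):
            p=(ce[j]+.5)/4-.5
            if 150<st[j,4]<900 and max(st[j,2:4])<45 and abs(p-c).max()<22:
                a=cyl(w,p,ax,yd,.033);L.append((round(a[0],1),round(a[1]*1e3,1),int(st[j,4])))
        print('LMR'[i],L)
def markrow(im,w,O,xd,yd):
    "subpixel axle-mark point on the cheek strips beside the wheels"
    g=im.max(2).astype(float)
    for y in(.087,.029,-.029,-.087):
        c=proj(w,O-.075*xd+y*yd+[0,0,.078])[0];x=int(round(c[0]));y0=int(round(c[1]))-5
        col=g[y0:y0+11,x-2:x+3].mean(1);v=np.clip(np.median(col)-10-col,0,None)
        row=y0+(v*np.arange(11)).sum()/v.sum();P=onz(w,(x,row),.078)
        print('mark off frame mm',round(((P-O)@xd+.075)*1e3,2),end='; ')
    print()
E
python3 - <<'E'
from h import *;import json
for n in('w1','w2'):
    s=json.load(open(f'pics/{n}.json'));w=cam('wrist',s);im=cv2.imread(f'pics/{n}.png')
    print(n);markrow(im,w,O0,X0,Y0);faces(im,w,O0,X0,Y0)
E
```

```text
w1
mark off frame mm 0.15; mark off frame mm -0.01; mark off frame mm -0.01; mark off frame mm -0.37; 
L [(np.float64(34.2), np.float64(10.4), 426), (np.float64(20.7), np.float64(0.8), 422), (np.float64(6.9), np.float64(-8.7), 415), (np.float64(-52.4), np.float64(10.2), 192), (np.float64(-52.8), np.float64(-8.8), 205)]
M [(np.float64(14.0), np.float64(10.1), 368), (np.float64(-13.1), np.float64(-9.4), 393)]
R [(np.float64(13.9), np.float64(9.9), 314), (np.float64(13.9), np.float64(-9.3), 309), (np.float64(-33.9), np.float64(0.2), 227), (np.float64(-46.7), np.float64(9.8), 153), (np.float64(-47.0), np.float64(-9.4), 154)]
w2
mark off frame mm 0.02; mark off frame mm -0.07; mark off frame mm -0.11; mark off frame mm -0.29; 
L [(np.float64(8.8), np.float64(10.4), 495), (np.float64(8.6), np.float64(-8.8), 459), (np.float64(-18.5), np.float64(10.4), 448), (np.float64(-18.5), np.float64(-8.8), 442)]
M [(np.float64(13.7), np.float64(10.0), 493), (np.float64(-13.3), np.float64(-9.5), 424)]
R [(np.float64(11.2), np.float64(9.8), 387), (np.float64(11.1), np.float64(-9.3), 369), (np.float64(-2.6), np.float64(0.2), 369), (np.float64(-16.3), np.float64(9.7), 351), (np.float64(-16.2), np.float64(-9.3), 358)]
```

The wheels read L -4.9°, M +0.3° and R -2.5°. Fingertip position is proportional at about 1.3°/mm, so I aim for x ≈ +7.2 mm on both, right wheel first.

Call:
carry_out(motion=[[0, -0.7, 3, 2, 0, 0, 0], [0, -0.7, 5.7, 5, 0, 0, 0], [0, -0.7, 5.7, 8.5, 0, 0, 0], [0, -0.7, 5.7, 10.9, 0, 0, 0], [0, -0.7, 5.7, 10.9, 0, 0, 0], [0, -0.2, 5.7, 10.9, 0, 0, 0], [0, -0.1, 5.7, 10.9, 0, 0, 0], [0, -0.1, 5.7, 10.9, 0, 0, 0], [0, -0.1, 5.7, 10.9, 0, 0, 0]])

```text
t: 7.3
ee_pos: [0.4602, 0.0609, 0.1163]
eef_rot: [0.989, -0.148, 0.001, -0.0]
wrist_force: [-0.4, -0.0, -0.0]
opening: 0.0002
grasp_force: 0.0
```

```bash
python3 -c "
from h import *
where(2)"
```

```text
t 7.3 TCP rel axle, box axes mm [ 4.1  1.  58.3] F [-0.4 -0.  -0. ] heading -17.02
```

Call:
carry_out(motion=[[0, 0, 0, 0.17, 0, 0, 0], [0, 0.15, 0, 0.17, 0, 0, 0], [0, 0.31, 0, 0.17, 0, 0, 0], [0, 0.31, 0, 0.17, 0, 0, 0], [0, 0.31, 0, 0.17, 0, 0, 0]])

```text
t: 7.8
ee_pos: [0.462, 0.0601, 0.1136]
eef_rot: [0.989, -0.148, -0.0, -0.0]
wrist_force: [-2.5, 1.9, 0.2]
opening: 0.0002
grasp_force: 0.9
```

```bash
python3 -c "
from h import *
where(2)"
```

```text
t 7.8 TCP rel axle, box axes mm [ 6.1  0.7 55.6] F [-2.5  1.9  0.2] heading -17.03
```

Call:
carry_out(motion=[[0, -1.1, 0, 0, 0, 0, 0], [0, -1.1, 0, -2.5, 0, 0, 0], [0, -1.1, -4, -3.5, 0, 0, 0], [0, -1.1, -8, -3.5, 0, 0, 0], [0, -1.1, -11.5, -3.5, 0, 0, 0], [0, -1.1, -11.5, -3.5, 0, 0, 0], [0, -1.1, -11.5, -2, 0, 0, 0], [0, -1.1, -11.5, 0, 0, 0, 0], [0, -0.5, -11.5, 0, 0, 0, 0], [0, -0.5, -11.5, 0, 0, 0, 0], [0, -0.5, -11.5, 0, 0, 0, 0]])

```text
t: 8.9
ee_pos: [0.4917, 0.1709, 0.1145]
eef_rot: [0.989, -0.148, 0.0, -0.0]
wrist_force: [-0.3, -1.0, -1.0]
opening: 0.0003
grasp_force: 0.2
```

```bash
python3 -c "
from h import *
where(0)"
```

```text
t 8.9 TCP rel axle, box axes mm [ 2.2 -0.6 56.5] F [-0.3 -1.  -1. ] heading -17.06
```

Now the left wheel to +7, then lift to look.

Call:
carry_out(motion=[[0, 0.2, 0, 0.05, 0, 0, 0], [0, 0.4, 0, 0.05, 0, 0, 0], [0, 0.52, 0, 0.05, 0, 0, 0], [0, 0.52, 0, 0.05, 0, 0, 0], [0, 0.52, 0, 0.05, 0, 0, 0]])

```text
t: 9.4
ee_pos: [0.4962, 0.1698, 0.1133]
eef_rot: [0.989, -0.148, -0.0, 0.0]
wrist_force: [-1.6, 0.4, 0.7]
opening: 0.0006
grasp_force: 1.0
```

```bash
python3 -c "
from h import *
where(0)"
```

```text
t 9.4 TCP rel axle, box axes mm [ 6.9 -0.3 55.3] F [-1.6  0.4  0.7] heading -17.02
```

Call:
carry_out(motion=[[0, -1.0, 0, 0, 0, 0, 0], [0, -1.0, 0, -2.5, 0, 0, 0], [0, -1.0, 2, -6, 0, 0, 0], [0, -0.5, 5.8, -9, 0, 0, 0], [0, -0.5, 5.8, -11, 0, 0, 0], [0, -0.5, 5.8, -11, 0, 0, 0], [0, -0.5, 5.8, -11, 0, 0, 0], [0, -0.5, 5.8, -11, 0, 0, 0]])

```text
t: 10.2
ee_pos: [0.4738, 0.1163, 0.2221]
eef_rot: [0.989, -0.148, -0.001, 0.0]
wrist_force: [0.0, 0.5, -0.2]
opening: 0.0006
grasp_force: 0.0
```

```bash
cat > look.py <<'E'
from h import *;import sys,json
n=sys.argv[1];where(1);s=r.sense();im=np.ascontiguousarray(r.grab_frame("wrist")[...,::-1]);cv2.imwrite(f"pics/{n}.png",im)
json.dump({k:list(map(float,s[k])) for k in('ee_pos','eef_rot')},open(f'pics/{n}.json','w'))
w=cam('wrist',s);markrow(im,w,O0,X0,Y0);faces(im,w,O0,X0,Y0)
E
python3 look.py w3
```

```text
t 10.2 TCP rel axle, box axes mm [  1.   -0.  164.1] F [ 0.   0.5 -0.2] heading -16.99
mark off frame mm -0.04; mark off frame mm -0.18; mark off frame mm -0.24; mark off frame mm -0.44; 
L [(np.float64(15.3), np.float64(10.4), 513), (np.float64(15.1), np.float64(-8.7), 487), (np.float64(-12.2), np.float64(10.4), 478), (np.float64(-12.3), np.float64(-8.8), 461)]
M [(np.float64(14.0), np.float64(10.0), 481), (np.float64(-13.2), np.float64(-9.3), 477)]
R [(np.float64(13.8), np.float64(9.9), 400), (np.float64(13.9), np.float64(-9.4), 383), (np.float64(-0.0), np.float64(0.1), 389), (np.float64(-13.5), np.float64(9.8), 383), (np.float64(-13.7), np.float64(-9.3), 366)]
```

All wheels are within about 1.5° of the code. Next is the cover: the fin is at box (+56, -70) mm. I lower the closed fingers on its right side.

Call:
carry_out(motion=[[0, 3, 3, 0, 0, 0, 0], [0, 7, 6, 0, 0, 0, 0], [0, 11, 9, 0, 0, 0, 0], [0, 13.2, 11, 0, 0, 0, 0], [0, 13.2, 11, 0, 0, 0, 0], [0, 13.2, 11, 4, 0, 0, 0], [0, 13.2, 11, 8, 0, 0, 0], [0, 13.2, 11, 9.9, 0, 0, 0], [0, 13.2, 11, 9.9, 0, 0, 0], [0, 13.2, 11, 9.9, 0, 0, 0]])

```text
t: 11.25
ee_pos: [0.5679, -0.027, 0.1238]
eef_rot: [0.989, -0.148, -0.001, -0.0]
wrist_force: [-0.5, -0.6, 0.9]
opening: 0.0006
grasp_force: 0.0
```

```bash
cat > cov.py <<'E'
from h import *
s=r.sense();d=s['ee_pos']-O0;F=np.array(s['wrist_force']);print('t',s['t'],'TCP box mm',np.round([d@X0*1e3,d@Y0*1e3,d[2]*1e3],1),'F box',np.round([F@X0,F@Y0,F[2]],1))
E
python3 cov.py
```

```text
t 11.25 TCP box mm [  57.7 -109.7  123.8] F box [-0.3 -0.7  0.9]
```

Call:
carry_out(motion=[[0, 0, -1.0, 0.2, 0, 0, 0], [0, 0, -2.0, 0.2, 0, 0, 0], [0, 0, -3.5, 0.2, 0, 0, 0], [0, 0, -5, 0.2, 0, 0, 0], [0, 0, -7, 0.2, 0, 0, 0], [0, 0, -9, 0.2, 0, 0, 0], [0, 0, -11, 0.2, 0, 0, 0], [0, 0, -13, 0.2, 0, 0, 0], [0, 0, -14.2, 0.2, 0, 0, 0], [0, 0, -14.9, 0.2, 0, 0, 0], [0, 0, -15.2, 0.2, 0, 0, 0], [0, 0, -15.2, 0.2, 0, 0, 0]])

```text
t: 12.45
ee_pos: [0.6127, 0.1178, 0.1221]
eef_rot: [0.989, -0.148, -0.0, -0.0]
wrist_force: [0.6, 0.0, 0.6]
opening: 0.0002
grasp_force: 0.0
```

```bash
python3 cov.py
```

```text
t 12.45 TCP box mm [ 58.5  41.8 122.1] F box [0.6 0.2 0.6]
```

Call:
carry_out(motion=[[0, 0, -0.2, 0, 0, 0, 0], [0, 0, -0.4, 0, 0, 0, 0], [0, 0, -0.6, 0, 0, 0, 0], [0, 0, -0.6, 0, 0, 0, 0]])

```text
t: 12.85
ee_pos: [0.6142, 0.123, 0.122]
eef_rot: [0.989, -0.148, -0.001, 0.0]
wrist_force: [-1.1, -1.4, -0.3]
opening: 0.0003
grasp_force: 0.8
```

```bash
python3 cov.py
```

```text
t 12.85 TCP box mm [ 58.4  47.2 122. ] F box [-0.6 -1.6 -0.3]
```

Still sliding freely, so I continue in small steps until the stop gives a force.

Call:
carry_out(motion=[[0, 0, -0.15, 0, 0, 0, 0], [0, 0, -0.3, 0, 0, 0, 0], [0, 0, -0.4, 0, 0, 0, 0], [0, 0, -0.4, 0, 0, 0, 0]])

```text
t: 13.25
ee_pos: [0.6157, 0.1269, 0.1221]
eef_rot: [0.989, -0.148, -0.0, 0.0]
wrist_force: [-2.1, -2.8, -1.4]
opening: 0.0001
grasp_force: 1.2
```

```bash
python3 cov.py
```

```text
t 13.25 TCP box mm [ 58.7  51.4 122.1] F box [-1.2 -3.3 -1.4]
```

Call:
carry_out(motion=[[0, 0, -0.15, 0, 0, 0, 0], [0, 0, -0.3, 0, 0, 0, 0], [0, 0, -0.3, 0, 0, 0, 0]])

```text
t: 13.55
ee_pos: [0.6157, 0.1272, 0.1221]
eef_rot: [0.989, -0.148, -0.001, 0.002]
wrist_force: [-4.0, -12.6, 1.4]
opening: 0.0004
grasp_force: 6.3
```

```bash
python3 cov.py
```

```text
t 13.55 TCP box mm [ 58.6  51.6 122.1] F box [ -0.2 -13.2   1.4]
```

The end stop is felt: 13 N with no further motion. I back off, rise, and check the wheels and cover.

Call:
carry_out(motion=[[0, 0, 1, 0, 0, 0, 0], [0, 0, 2.5, 0, 0, 0, 0], [0, 0, 2.5, -4, 0, 0, 0], [0, 0, 2.5, -8, 0, 0, 0], [0, 0, 4, -10, 0, 0, 0], [0, -4, 5.2, -10, 0, 0, 0], [0, -8, 5.2, -10, 0, 0, 0], [0, -12, 5.2, -10, 0, 0, 0], [0, -13.3, 5.2, -10, 0, 0, 0], [0, -13.3, 5.2, -10, 0, 0, 0], [0, -13.3, 5.2, -10, 0, 0, 0]])

```text
t: 14.65
ee_pos: [0.4762, 0.1188, 0.2229]
eef_rot: [0.989, -0.148, 0.001, -0.0]
wrist_force: [-0.4, -0.4, 0.3]
opening: 0.0003
grasp_force: 0.0
```

```bash
python3 look.py w4; python3 - <<'E'
from h import *
im=r.grab_frame("top")[...,::-1];cv2.imwrite("pics/top4.png",im)
E
```

```text
t 14.65 TCP rel axle, box axes mm [  2.5   3.1 164.9] F [-0.4 -0.4  0.3] heading -17.02
mark off frame mm 0.01; mark off frame mm -0.12; mark off frame mm -0.19; mark off frame mm -0.35; 
L [(np.float64(15.2), np.float64(10.3), 494), (np.float64(15.0), np.float64(-8.8), 465), (np.float64(-12.2), np.float64(10.3), 455), (np.float64(-12.1), np.float64(-8.7), 447)]
M [(np.float64(13.9), np.float64(10.0), 477), (np.float64(-13.5), np.float64(-9.2), 514)]
R [(np.float64(13.7), np.float64(9.8), 390), (np.float64(13.8), np.float64(-9.3), 386), (np.float64(2.0), np.float64(20.2), 341), (np.float64(0.1), np.float64(0.1), 394), (np.float64(-13.3), np.float64(9.7), 356), (np.float64(-13.5), np.float64(-9.4), 351)]
```

View pics/w4.png

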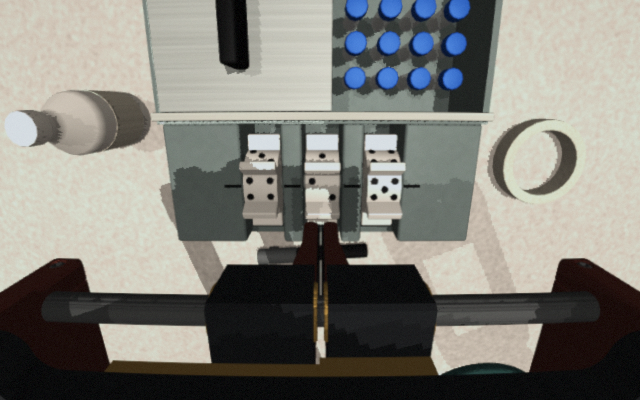

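The picture shows 4-2-5 up at (262,188), (320,188) and (384,188). The cover is at its left stop with the fin at (233,35) and the vials exposed. Bottle, tape and pen are where they were, and the robot touches nothing.

```bash
python3 -c "
from cell import r
print(r.hand_in())"
```

```text
the job is handed in; nothing more can be done
None
```

The job is handed in: the wheels read 4-2-5 (each within about 1.5° of square by camera; the middle was already on its code), the cover was then pushed left to its end stop, and the bottle, tape roll and pen looked undisturbed; no verdict was returned.

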